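# Crank a sensor housing home into its test dock

### The job

Fit the loose crank fully down onto the square shaft end of the blue docking bench, take it by its orange handle and wind it clockwise for several turns, without letting it slip off, until the brass nose of the black sensor comes up against the rubber seat. Feel for the seat and stop there with a firm push of about 10 N on the handle, never much more, so that nothing is strained. Then let go with the crank left fully down on the shaft; do not push the carriage by hand, and leave the other things on the table alone.

Things in the scene. Friction and masses are not known exactly. Their poses are not given: they have to be found in the camera images.
- bench: Blue docking bench fixed to the table, 335 x 130 mm. Origin: on the table plane under the shaft's axis; x along the carriage's travel, from the gearbox (100 x 110 mm, top 74 mm high) to the dock (120 mm wide, top 87 mm high), z up. On the gearbox turns a flat brass collar, on it a steel shoulder, 48 mm across, top 80 mm above the table; the square shaft stands on the shoulder.
- shaft_top (a point): Top centre of the upright steel square shaft end: 16 mm square, edges rounded 2 mm, 22 mm long, top 102 mm above the table; x, y square to its faces, turning with it. Clockwise from above drives the carriage to the dock by only 1.5 mm a turn, 2.3 to 3 turns from the start. Takes about 0.2 N m (3 N at the handle) to turn and stays where it is left.
- collar: Brass collar, 72 mm across, 4 mm thick, under the steel shoulder; it turns with the lead screw. A torsion spring of 1.5 N m/rad joins square shaft and collar: red marks on both (at their x axes) line up when no torque acts; at running friction the shaft leads by about 0.13 rad, and by more once the nose is home. Over 0.75 rad (1.1 N m, 17 N at the handle) the coupling is overstrained.
- crank_hub (a point): Loose crank, about 0.4 kg, standing on its hub at the start. This point: on the axis of its square aluminium hub (32 x 32 mm, 56 mm tall), 42 mm above the underside, where to grip it. x along the arm to the handle, z up. The arm (18 mm wide, 10 mm thick, underside 20 mm above the hub's underside) leaves the hub along +x.
- crank_grip (a point): Centre of the crank's upright orange handle, a cylinder 22 mm across, 52 mm tall, that spins freely on its pin, so it can be held firmly as it goes round; 65 mm from the hub's axis, 62 mm above the hub's underside (handle from 32 to 84 mm). Axes as crank_hub.
- crank_socket (a point): Centre of the square socket's mouth at the hub's underside: 18 mm wide, 3 mm chamfer, 26 mm deep. It fits the shaft in any of four directions with about 7 degrees of play either way; fully down, the hub's underside rests on the shoulder. Axes as crank_hub.
- nose (a point): Tip of the brass nose (32 mm across, 60 mm above the table) of the black sensor housing on the carriage; axes as the bench.
- seat (a point): Centre of the face of the black rubber seat (52 mm across) on the dock, 215 mm from the shaft's axis, 60 mm above the table; axes as the bench. When the nose meets it the carriage stops, and the handle turns on only against the spring coupling, 23 N more per radian. Firm is 0.3 rad of spring, about 7 N at the handle. Measured positions are too coarse to tell: feel for it.
- spare_sensor: Bystander: spare black sensor housing with brass nose, standing, 48 mm across, 107 mm tall. Origin at its underside.
- tape_roll: Bystander: blue tape roll lying flat, 100 mm across, 25 mm tall. Origin at its underside.
- mug: Bystander: white mug, 80 mm across, 95 mm tall. Origin at its underside.
- driver: Bystander: screwdriver lying down, about 200 mm long.
- end_cap: Bystander: brass end cap, 48 mm across, 30 mm tall. Origin at its underside.
- meter: Bystander: yellow hand meter lying flat, 150 x 80 x 35 mm. Origin at its underside.
- carriage: Aluminium carriage (80 x 110 mm) with the black sensor housing (48 mm across, top 84 mm above the table) on it; slides along the bench's x. Origin: 57 mm behind the nose, 4 mm above the table; not to be touched.
Not all that is in view belongs to the job. Of the things that look like the part that bears crank_hub, the middle-sized one is meant.

How it is judged (in metres and radians):
On the way, in this order (a step that is already met when the one before it is completed fails the run):
1. the crank is fully down on the square shaft (socket at least 16 mm over it, upright), the sensor not yet wound (horizontal distance between crank_socket and bench below 0.004 m and z of crank_socket in the frame of shaft_top below -0.016 m and angle between crank_socket's own z axis and vertical below 0.12 rad and distance of nose from where it was at the start of the episode below 0.0004 m), for 0.2 s.
2. the crank, still seated, has wound the sensor on by 2.4 mm (1.6 turns) (horizontal distance between crank_socket and bench below 0.004 m and z of crank_socket in the frame of shaft_top below -0.016 m and angle between crank_socket's own z axis and vertical below 0.12 rad and distance of nose from where it was at the start of the episode above 0.0024 m), for 0.1 s.
3. the nose is pressed firmly home on the seat, the spring coupling wound by over 0.3 rad (horizontal distance between crank_socket and bench below 0.004 m and z of crank_socket in the frame of shaft_top below -0.016 m and angle between crank_socket's own z axis and vertical below 0.12 rad and x of nose in the frame of seat above -0.0001 m and angle between the x axis of shaft_top and the x axis of collar, either way round above 0.3 rad), for 0.15 s.
At the end, for the whole second after the job is handed in: The sensor's nose is home against the rubber seat (gap under 0.1 mm); the crank is at rest and released, still fully down on the shaft (socket at least 16 mm over the shaft, within 4 mm of its axis, within 0.12 rad of upright) (horizontal distance between crank_socket and bench below 0.004 m and z of crank_socket in the frame of shaft_top below -0.016 m and angle between crank_socket's own z axis and vertical below 0.12 rad and x of nose in the frame of seat above -0.0001 m and linear speed of crank below 0.01 m/s); the robot touches nothing.
It fails at once if drive forced: spring coupling twisted by more than 0.75 rad (17 N at the handle) (angle between the x axis of shaft_top and the x axis of collar, either way round above 0.75 rad).
It fails at once if crank slips up off the shaft after winding has begun (distance of nose from where it was at the start of the episode above 0.0005 m and z of crank_socket in the frame of shaft_top above -0.01 m).
It fails at once if carriage or sensor pushed by hand (over 3 N) (contact force between any of the fingers, the arm and carriage above 3 N).
It fails at once if a bystander is moved by more than 40 mm (distance of any of spare_sensor, tape_roll, mug, driver, end_cap, meter from where it was at the start of the episode above 0.04 m).
It also fails if it takes over 72 s, if anything falls off the work surface, if the arm or the gripper's body presses on something with over 40 N, if the wrist force passes 120 N, or if a joint passes its speed limit or range.

### The arm

A 6-joint arm with a two-finger parallel gripper is mounted at the origin on the work surface. World frame = base frame: x ahead of the robot, y to its left, z up, the work surface at z = 0. Lengths are in mm, angles in degrees, forces in N, time in s.
With the tool pointing down it reaches from about 375 to 925 mm from the base axis. Payload 5.7 kg.
Tool frame: the origin (TCP) lies at the very end of the fingers, on their centre line; the grasp point (between the pads) lies 19 mm behind it; z points along the fingers, y is the line along which they close (so a half turn about z gives the same grasp; the last joint's range is limited). The gripper opens to 85 mm and grips with 20 to 120 N. Pads are 22 mm wide; open, the fingers measure 114 mm over their backs; the gripper's body (76 mm by 85 mm) begins 54 mm behind the grasp point. The pads swing forward as they close: fully open they stand 13 mm farther back than shut.
Start: joints at [-74.146, 20.558, 86.54, -0, 72.909, -6.595], TCP at [229.094, -554.508, 231.267] pointing down, gripper open.
Joint ranges: [-170.27, 170.27], [-57.76, 135], [12.27, 136.19], [-55.21, 235.2], [11.17, 155.16], [-170.74, 170.74]. Speed limits (degrees/s): [136.94, 136.94, 180, 180, 180, 180].

### API

Orientations are given as a 3x3 rotation matrix whose columns are the frame's x, y, z axes.
In Python, from station import ctrl gives the robot as it stands. The module is installed in compiled form; this text tells all that it offers.
- The arm moves only by the shell command python3 -m crank 'ROWS' [OPENING] [FORCE]. ROWS is JSON, a list of rows, each an object of numbers: "x", "y", "z": the shift along the tool's x, y, z in mm; "rx", "ry", "rz": the turn, a rotation vector about the tool's x, y, z in rad. A call has exactly 5 rows; each row is the pose to reach, as a shift and turn from the pose commanded when the call began, along the tool's axes at that moment; what a row does not reach only later rows make up. A row lasts 1/10 s, in which the tool goes at most 50 mm and 8.59 degrees, less where a joint would pass 70% of its speed; a pose out of reach is approached as far as the arm can. A call with a gripper value outside its range is refused whole. OPENING is the finger opening in mm, from 0 to 85.4, set as the call begins (- or left out, the last holds). The fingers move at their own pace and stop on an object; FORCE is the grip in N (left out, the last holds). Time passes only in rows, so rows that repeat a pose let the fingers close, or fill a call up. It gives the time, the measured TCP pose, the force, the opening and the grip force at its end, in the units of the state.
- ctrl.state(): the state, without advancing time (a new reading comes with each control period).
- ctrl.camera(name): name is "side" or "top"; returns the picture (400x640x3 uint8, red, green, blue); there is no depth.
- ctrl.camera_params(name): a dict with "mtx" (3x3 intrinsics, pixels), "distortion" ([k1, k2, p1, p2, k3] as OpenCV has them; the pictures are not rectified), "xyz" and "orientation" of the camera in the world. Camera axes: x right, y up, looking along -z (the intrinsics and any distortion apply to the point x, -y, -z); pixel columns grow to the right and rows downward; lengths in mm; the calibration is good to about 2 mm. A picture is of the moment at which its call begins. camera_params takes no time and is no camera call.
- ctrl.job_done(): hands the job in; it is judged then, once.
The state is a dict: "t": time; "q": joint angles; "joint_velocities": joint speeds; "joint_efforts": joint torques, N m; "position": TCP position; "tool_rot": TCP orientation; "force": force on the tool from outside, world axes, zero at the start; "ft_torque": the same for the moment, N m; "opening": opening from 0.0 (shut) to 1.0 (fully open); "grasp_force": force on a finger pad.
Only numpy, scipy, OpenCV 4.12 (cv2) and the standard library are available. Lean on these libraries where they do the work, as an engineer would, in place of code of your own. Each camera call takes 0.05 s, during which the arm holds its last target. There are 200 camera calls.

## Working session

There is one attempt and no reset: what is moved stays moved. The work goes in short steps, Python scripts to look and compute and a shell command to move; the robot and the scene stay as the last step left them, time stands still between calls to the robot, and variables do not carry over. Pictures are saved under pics/ and viewed, at most 10 in all, crops included, and the job is handed in when it is done.

```bash
mkdir -p pics; cat > h.py <<'E'
import numpy as np, cv2
from station import ctrl
def ray(name,uv):
    p=ctrl.camera_params(name); R=np.array(p["orientation"],float).reshape(3,3)
    u=cv2.undistortPoints(np.array(uv,float).reshape(-1,1,2),np.array(p["mtx"],float),np.array(p["distortion"],float)).reshape(-1,2)
    d=np.c_[u[:,0],-u[:,1],-np.ones(len(u))]@R.T
    return np.array(p["xyz"],float),d/np.linalg.norm(d,axis=1)[:,None]
def plane(name,uv,z):
    o,d=ray(name,uv); return o+d*((z-o[2])/d[:,2])[:,None]
def proj(name,P):
    p=ctrl.camera_params(name); R=np.array(p["orientation"],float).reshape(3,3)
    X=(np.array(P,float).reshape(-1,3)-np.array(p["xyz"],float))@R
    X=X*[1,-1,-1]
    return cv2.projectPoints(X,np.zeros(3),np.zeros(3),np.array(p["mtx"],float),np.array(p["distortion"],float))[0].reshape(-1,2)
def snap(name,fn):
    im=ctrl.camera(name); cv2.imwrite("pics/"+fn,im[:,:,::-1]); return im
E
python3 - <<'E'
from h import *
np.set_printoptions(precision=3,suppress=True)
for n in("top","side"):
    snap(n,n+"0.png"); p=ctrl.camera_params(n); print(n,p)
s=ctrl.state();print(s)
E
```

```text
top {'mtx': array([[469.746,   0.   , 318.05 ],
       [  0.   , 469.746, 199.943],
       [  0.   ,   0.   ,   1.   ]]), 'distortion': array([-0.036,  0.   ,  0.   ,  0.   ,  0.   ]), 'xyz': array([ 357.727,  -28.308, 1578.84 ]), 'orientation': array([[ 0.015,  0.99 , -0.137],
       [-1.   ,  0.012, -0.023],
       [-0.021,  0.137,  0.99 ]])}
side {'mtx': array([[421.226,   0.   , 317.139],
       [  0.   , 421.226, 192.828],
       [  0.   ,   0.   ,   1.   ]]), 'distortion': array([-0.02,  0.  ,  0.  ,  0.  ,  0.  ]), 'xyz': array([ 463.404, -812.689,  908.679]), 'orientation': array([[ 0.99 ,  0.109, -0.094],
       [-0.143,  0.707, -0.692],
       [-0.009,  0.698,  0.716]])}
{'t': 0.1, 'q': array([-74.146,  20.596,  86.596,   0.   ,  72.91 ,  -6.595]), 'joint_velocities': array([ 0.03 , -0.125, -0.084, -0.038,  0.082,  0.03 ]), 'joint_efforts': array([ -0.   , -52.865, -27.935,  -0.   ,   0.005,   0.   ]), 'position': array([ 228.927, -553.906,  230.494]), 'tool_rot': array([[ 0.924,  0.382, -0.   ],
       [ 0.382, -0.924,  0.002],
       [ 0.   , -0.002, -1.   ]]), 'force': array([-0.563, -0.464, -0.116]), 'ft_torque': array([ 0.011,  0.028, -0.042]), 'grasp_force': 0.0, 'opening': 1.0021650973912668}
```

View pics/top0.png

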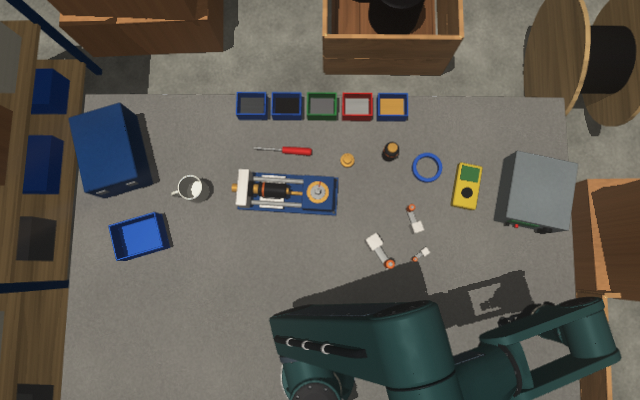

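View pics/side0.png

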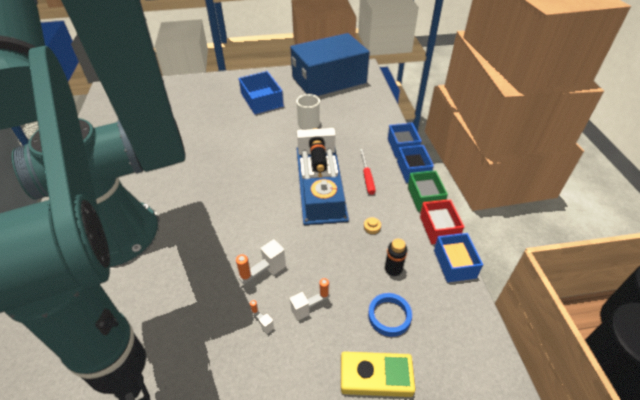

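Top view: the candidate cranks are hub/handle (375,243)/(390,264) large, (418,227)/(411,208) medium and (425,252)/(415,259) small. The medium one is meant. The bench's shaft is at about (318,192), and the carriage travels left towards the dock at (243,190). I'll measure and confirm with one crop.

```bash
python3 - <<'E'
from h import *
np.set_printoptions(precision=1,suppress=True)
for n,boxes in (("top",{"L":(360,228,400,275),"M":(402,200,430,236),"S":(409,244,432,266)}),("side",{"L":(232,235,290,290),"M":(286,274,334,322),"S":(246,296,278,336)})):
    im=cv2.imread(f"pics/{n}0.png"); hsv=cv2.cvtColor(im,cv2.COLOR_BGR2HSV)
    org=((hsv[...,0]<14)&(hsv[...,1]>130)&(hsv[...,2]>90)).astype(np.uint8)
    wh=((hsv[...,1]<45)&(hsv[...,2]>185)).astype(np.uint8)
    for k,(a,b,c,d) in boxes.items():
        for nm,m in(("org",org),("wh",wh)):
            ys,xs=np.nonzero(m[b:d,a:c]); 
            if len(xs)==0: print(n,k,nm,0);continue
            print(n,k,nm,len(xs),"cen",xs.mean()+a,ys.mean()+b,"bbox",xs.min()+a,ys.min()+b,xs.max()+a,ys.max()+b)
a=cv2.imread("pics/top0.png");b=cv2.imread("pics/side0.png")
A=cv2.resize(a[160:275,225:440],None,fx=3.6,fy=3.6,interpolation=cv2.INTER_CUBIC)[:,:774]
cv2.imwrite("pics/c1.png",A)
B=cv2.resize(b[120:340,230:350],None,fx=2.7,fy=2.7,interpolation=cv2.INTER_CUBIC); cv2.imwrite("pics/c2.png",B)
E
```

```text
top L org 63 cen 389.25396825396825 263.95238095238096 bbox 384 259 394 268
top L wh 180 cen 374.46666666666664 242.65 bbox 366 233 383 260
top M org 35 cen 410.45714285714286 207.25714285714287 bbox 407 204 414 210
top M wh 93 cen 417.247311827957 226.36559139784947 bbox 412 221 423 232
top S org 14 cen 414.2142857142857 259.14285714285717 bbox 413 257 416 261
top S wh 40 cen 425.075 251.3 bbox 422 248 429 255
side L org 191 cen 243.37172774869111 267.8952879581152 bbox 236 255 249 278
side L wh 1938 cen 262.7874097007224 256.08359133126936 bbox 232 235 289 289
side M org 103 cen 323.90291262135923 288.71844660194176 bbox 320 280 328 296
side M wh 1590 cen 307.35849056603774 295.1937106918239 bbox 286 274 333 321
side S org 48 cen 253.47916666666666 307.2291666666667 bbox 250 302 256 312
side S wh 825 cen 264.23757575757577 314.75636363636363 bbox 246 296 277 335
```

View pics/c1.png

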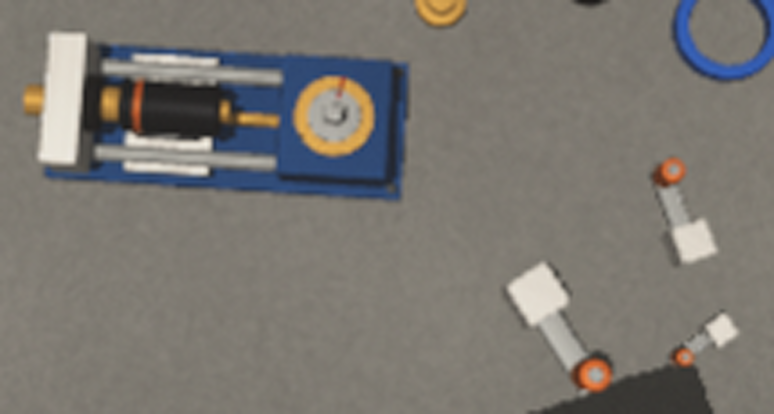

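The crop confirms three loose cranks. The medium one has its hub at crop (693,241) and its handle at (671,171), with a hub top of about 10 px, which is 32 mm. The red shaft mark is at crop (342,86) and the collar centre at about (334,115).

```bash
python3 - <<'E'
from h import *
np.set_printoptions(precision=1,suppress=True)
im=cv2.imread("pics/top0.png"); hsv=cv2.cvtColor(im,cv2.COLOR_BGR2HSV)
full=lambda x,y:(225+(x+.5)/3.6-.5,160+(y+.5)/3.6-.5)
# hub square top from threshold contour on upscaled crop
big=cv2.resize(im[160:275,225:440],None,fx=8,fy=8,interpolation=cv2.INTER_CUBIC)
f8=lambda p:(225+(p[0]+.5)/8-.5,160+(p[1]+.5)/8-.5)
h=cv2.cvtColor(big,cv2.COLOR_BGR2HSV)
def big_c(mask,x0,y0,x1,y1):
    m=np.zeros_like(mask); s=lambda v,o:int((v-o)*8)
    m[s(y0,160):s(y1,160),s(x0,225):s(x1,225)]=mask[s(y0,160):s(y1,160),s(x0,225):s(x1,225)]
    cs,_=cv2.findContours(m,cv2.RETR_EXTERNAL,cv2.CHAIN_APPROX_NONE); return max(cs,key=cv2.contourArea)
wh=((h[...,1]<50)&(h[...,2]>200)).astype(np.uint8)
c=big_c(wh,403,216,430,236); r=cv2.minAreaRect(c); print("hub rect px",f8(r[0]),np.array(r[1])/8,r[2])
box=np.array([f8(p) for p in cv2.boxPoints(r)]); B=plane("top",box,56); print("hub corners",B, "sides",np.linalg.norm(np.diff(B,axis=0),axis=1)); hub=B.mean(0)
e=B[1]-B[0]; print("edge dir deg",np.degrees(np.arctan2(e[1],e[0])))
og=((h[...,0]<14)&(h[...,1]>110)&(h[...,2]>90)).astype(np.uint8)
c=big_c(og,403,200,420,214); (cx,cy),rr=cv2.minEnclosingCircle(c); g=plane("top",[full(672,170)],84)[0]
print("handle c",f8((cx,cy)),rr/8,plane("top",[f8((cx,cy))],75)[0],"hub",hub,"grip",g,"dist",np.linalg.norm((g-hub)[:2]),"dir",np.degrees(np.arctan2(*(g-hub)[1::-1])))
br=((h[...,0]>12)&(h[...,0]<28)&(h[...,1]>100)&(h[...,2]>130)).astype(np.uint8)
c=big_c(br,306,178,332,205); el=cv2.fitEllipse(cv2.convexHull(c)); print("collar",f8(el[0]),np.array(el[1])/8); ax=plane("top",[f8(el[0])],78)[0]
st=plane("top",[full(336,113)],102)[0]; print("axis collar",ax,"shaft top",st)
red=((((h[...,0]<8)|(h[...,0]>172))&(h[...,1]>120))).astype(np.uint8)
c=big_c(red,310,178,328,192); q=c.reshape(-1,2).mean(0); m=plane("top",[f8(q)],79)[0]; print("mark",f8(q),m,np.linalg.norm((m-ax)[:2]),np.degrees(np.arctan2(*(m-ax)[1::-1])))
bl=((h[...,0]>100)&(h[...,0]<125)&(h[...,1]>120)&(h[...,2]>60)).astype(np.uint8)
c=big_c(bl,300,172,335,213)
G=plane("top",[full(*p) for p in((280,57),(393,62),(388,182),(276,177))],74); print("gearbox",G, G.mean(0))
dock=plane("top",[full(50,33),full(87,34),full(80,162),full(40,160)],87); print("dock",dock)
S=plane("side",[(324,281),(300,300)],84); print(S)
print("side proj hub top, grip top, shaft:",proj("side",[[*hub[:2],56],[*g[:2],84],[*ax[:2],102]]))
E
```

```text
hub rect px (417.3434295654297, 226.3829345703125) [9.7 9.1] 70.70995330810547
hub corners [[ 495.4 -296.6   56. ]
 [ 505.5 -324.6   56. ]
 [ 476.  -334.5   56. ]
 [ 465.9 -306.6   56. ]] sides [29.8 31.1 29.7]
edge dir deg -70.09551390633673
handle c (410.4375, 207.5) 4.684177875518799 [ 544.7 -290.6   75. ] hub [ 485.7 -315.6   56. ] grip [ 545.6 -291.9   84. ] dist 64.4717213666343 dir 21.582540856912047
collar (317.3962936401367, 191.79645156860352) [21.8 22. ]
axis collar [591.9   9.4  78. ] shaft top [590.6   7.  102. ]
mark (np.float64(319.8458333333333), np.float64(181.39583333333334)) [625.9   1.9  79. ] 34.859976052900656 -12.351193369210902
gearbox [[645.8  59.1  74. ]
 [642.3 -43.2  74. ]
 [533.  -39.8  74. ]
 [536.3  60.6  74. ]] [589.4   9.2  74. ]
dock [[663.2 266.9  87. ]
 [662.6 233.2  87. ]
 [546.1 235.4  87. ]
 [547.5 271.4  87. ]]
[[ 546.6 -294.5   84. ]
 [ 487.1 -334.5   84. ]]
side proj hub top, grip top, shaft: [[298.9 299.1]
 [323.4 280.1]
 [323.2 181.2]]
```

View pics/c2.png

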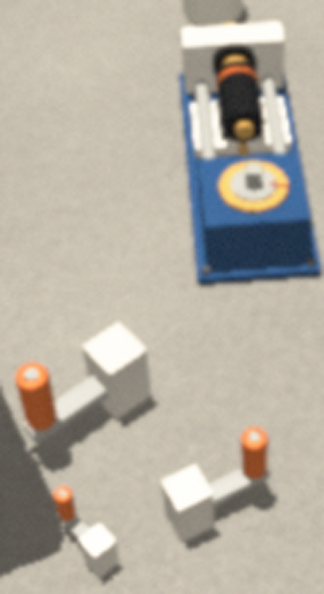

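```bash
python3 -m crank '[{"x":25,"y":-9},{"x":60,"y":-22},{"x":100,"y":-37},{"x":140,"y":-52,"rz":0.01},{"x":180,"y":-66,"rz":0.026}]' 70 40
python3 -m crank '[{"x":40,"y":-16},{"x":80,"y":-32},{"x":115,"y":-46},{"x":138,"y":-55},{"x":144,"y":-59}]'
python3 - <<'E'
from h import *
np.set_printoptions(precision=1,suppress=True)
im=cv2.imread("pics/side0.png")
big=cv2.resize(im[120:340,230:350],None,fx=8,fy=8,interpolation=cv2.INTER_CUBIC); h=cv2.cvtColor(big,cv2.COLOR_BGR2HSV)
f8=lambda p:(230+(p[0]+.5)/8-.5,120+(p[1]+.5)/8-.5)
m=((h[...,0]>12)&(h[...,0]<28)&(h[...,1]>100)&(h[...,2]>130)).astype(np.uint8); m[:int(57*8)]=0; m[int(80*8):]=0
cs,_=cv2.findContours(m,cv2.RETR_EXTERNAL,cv2.CHAIN_APPROX_NONE); c=max(cs,key=cv2.contourArea)
P=plane("side",[f8(p) for p in cv2.convexHull(c).reshape(-1,2)],78)[:,:2]
(cx,cy),r=cv2.minEnclosingCircle(P.astype(np.float32)); print("collar side",cx,cy,r, P.min(0),P.max(0))
s=ctrl.state(); print(s["position"],s["tool_rot"],s["q"],s["t"])
E
```

```text
collar side 591.7808227539062 5.232670783996582 36.22860336303711 [556.8 -30.9] [627.1  40.2]
[ 228.9 -553.9  230.5] [[ 0.9  0.4 -0. ]
 [ 0.4 -0.9  0. ]
 [ 0.  -0.  -1. ]] [-74.1  20.6  86.6   0.   72.9  -6.6] 0.1invalid input at $[0]: expected keys x, y, z, rx, ry, rz
invalid input at $[0]: expected keys x, y, z, rx, ry, rz
```

```bash
python3 -m crank '[{"x":25,"y":-9,"z":0,"rx":0,"ry":0,"rz":0},{"x":60,"y":-22,"z":0,"rx":0,"ry":0,"rz":0},{"x":100,"y":-37,"z":0,"rx":0,"ry":0,"rz":0},{"x":140,"y":-52,"z":0,"rx":0,"ry":0,"rz":0.01},{"x":180,"y":-66,"z":0,"rx":0,"ry":0,"rz":0.026}]' 70 40
python3 -m crank '[{"x":40,"y":-16,"z":0,"rx":0,"ry":0,"rz":0},{"x":80,"y":-32,"z":20,"rx":0,"ry":0,"rz":0},{"x":115,"y":-46,"z":40,"rx":0,"ry":0,"rz":0},{"x":138,"y":-55,"z":60,"rx":0,"ry":0,"rz":0},{"x":144,"y":-59,"z":70,"rx":0,"ry":0,"rz":0}]'
python3 - <<'E'
from h import *
np.set_printoptions(precision=3,suppress=True)
snap("side","s1.png"); s=ctrl.state(); print(s["position"],s["tool_rot"],s["q"],s["t"],s["force"])
R=s["tool_rot"]; print("to hub, tool axes",R.T@(np.array([486,-317,26])-s["position"]))
E
```

```text
t: 0.6
position: [370.9, -423.2, 230.9]
tool_rot: [[0.934, 0.357, -0.001], [0.357, -0.934, 0.001], [-0.0, -0.001, -1.0]]
force: [-0.4, -0.5, 0.3]
opening: 0.82
grasp_force: 0.0
t: 1.1
position: [484.4, -315.4, 159.2]
tool_rot: [[0.933, 0.36, -0.002], [0.36, -0.933, 0.002], [-0.001, -0.003, -1.0]]
force: [-0.8, -0.9, 0.5]
opening: 0.824
grasp_force: 0.0
[ 483.386 -315.129  158.25 ] [[ 0.933  0.36  -0.003]
 [ 0.36  -0.933  0.004]
 [-0.002 -0.005 -1.   ]] [-39.981  23.124  94.002   0.038  63.16   28.905] 1.15 [ 0.     0.689 -1.313]
to hub, tool axes [  2.016   3.303 132.233]
```

```bash
python3 -m crank '[{"x":1,"y":1,"z":25,"rx":0,"ry":0,"rz":0},{"x":2,"y":3,"z":55,"rx":0,"ry":0,"rz":0},{"x":2,"y":3,"z":85,"rx":0,"ry":0,"rz":0},{"x":2,"y":3,"z":110,"rx":0,"ry":0,"rz":0},{"x":2,"y":3,"z":128,"rx":0,"ry":0,"rz":0}]'
python3 -m crank '[{"x":0,"y":0,"z":3,"rx":0,"ry":0,"rz":0},{"x":0,"y":0,"z":3,"rx":0,"ry":0,"rz":0},{"x":0,"y":0,"z":3,"rx":0,"ry":0,"rz":0},{"x":0,"y":0,"z":3,"rx":0,"ry":0,"rz":0},{"x":0,"y":0,"z":3,"rx":0,"ry":0,"rz":0}]'
python3 - <<'E'
from h import *
im=snap("side","s2.png"); cv2.imwrite("pics/c3.png",cv2.resize(im[220:360,230:400,::-1],None,fx=4,fy=4,interpolation=cv2.INTER_CUBIC)); s=ctrl.state(); print(s["position"],s["force"])
E
```

```text
t: 1.65
position: [485.1, -321.1, 32.1]
tool_rot: [[0.934, 0.357, -0.001], [0.357, -0.934, 0.001], [-0.001, -0.001, -1.0]]
force: [-0.1, -0.4, 0.4]
opening: 0.818
grasp_force: 0.0
t: 2.15
position: [487.1, -320.8, 31.4]
tool_rot: [[0.934, 0.358, 0.001], [0.358, -0.934, -0.001], [0.001, 0.002, -1.0]]
force: [-0.2, -1.0, -0.1]
opening: 0.821
grasp_force: 0.0
[ 486.99381656 -320.654672     31.16500101] [ 0.68037789  0.78383466 -0.66900868]
```

View pics/c3.png

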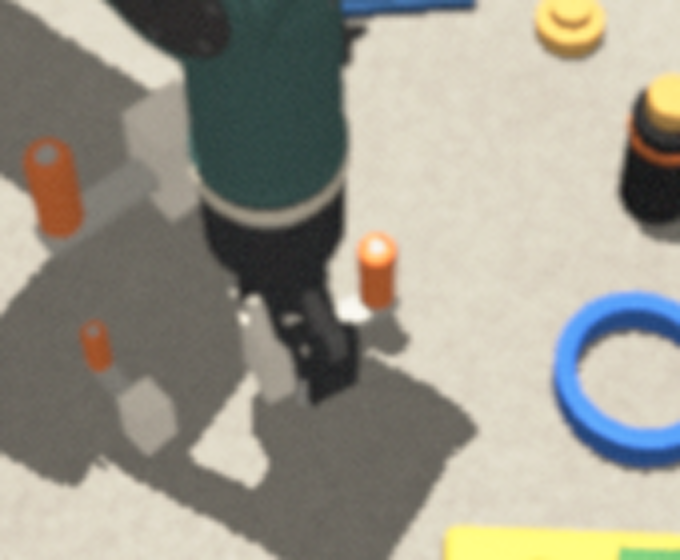

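Fingers straddle the hub, seen at crop (290,350), and the medium handle stands clear at (378,270). I'll lower a little and close.

```bash
python3 -m crank '[{"x":0,"y":-1,"z":3,"rx":0,"ry":0,"rz":0},{"x":0,"y":-2,"z":5,"rx":0,"ry":0,"rz":0},{"x":0,"y":-2,"z":5,"rx":0,"ry":0,"rz":0},{"x":0,"y":-2,"z":5,"rx":0,"ry":0,"rz":0},{"x":0,"y":-2,"z":5,"rx":0,"ry":0,"rz":0}]'
python3 -m crank '[{"x":0,"y":0,"z":0,"rx":0,"ry":0,"rz":0},{"x":0,"y":0,"z":0,"rx":0,"ry":0,"rz":0},{"x":0,"y":0,"z":0,"rx":0,"ry":0,"rz":0},{"x":0,"y":0,"z":0,"rx":0,"ry":0,"rz":0},{"x":0,"y":0,"z":0,"rx":0,"ry":0,"rz":0}]' 20 60
python3 -m crank '[{"x":0,"y":0,"z":0,"rx":0,"ry":0,"rz":0},{"x":0,"y":0,"z":0,"rx":0,"ry":0,"rz":0},{"x":0,"y":0,"z":0,"rx":0,"ry":0,"rz":0},{"x":0,"y":0,"z":0,"rx":0,"ry":0,"rz":0},{"x":0,"y":0,"z":0,"rx":0,"ry":0,"rz":0}]'
```

```text
t: 2.7
position: [485.9, -318.4, 25.2]
tool_rot: [[0.934, 0.358, -0.0], [0.358, -0.934, 0.0], [-0.0, -0.0, -1.0]]
force: [0.0, 0.3, -0.4]
opening: 0.816
grasp_force: 0.0
t: 3.2
position: [485.8, -318.3, 25.5]
tool_rot: [[0.934, 0.358, -0.0], [0.358, -0.934, 0.0], [-0.0, -0.0, -1.0]]
force: [-0.9, 0.6, 3.9]
opening: 0.367
grasp_force: 59.6
t: 3.7
position: [485.8, -318.3, 25.5]
tool_rot: [[0.934, 0.358, -0.0], [0.358, -0.934, 0.0], [-0.0, -0.0, -1.0]]
force: [-0.9, 1.8, 5.2]
opening: 0.363
grasp_force: 59.7
```

```bash
python3 -m crank '[{"x":0,"y":0,"z":-15,"rx":0,"ry":0,"rz":0},{"x":0,"y":0,"z":-45,"rx":0,"ry":0,"rz":0},{"x":0,"y":0,"z":-80,"rx":0,"ry":0,"rz":0},{"x":0,"y":0,"z":-110,"rx":0,"ry":0,"rz":0},{"x":0,"y":0,"z":-130,"rx":0,"ry":0,"rz":0}]'
python3 -m crank '[{"x":10,"y":-12,"z":0,"rx":0,"ry":0,"rz":0},{"x":30,"y":-37,"z":0,"rx":0,"ry":0,"rz":0},{"x":55,"y":-68,"z":0,"rx":0,"ry":0,"rz":0},{"x":80,"y":-99,"z":0,"rx":0,"ry":0,"rz":0},{"x":105,"y":-130,"z":0,"rx":0,"ry":0,"rz":0}]'
python3 -m crank '[{"x":25,"y":-31,"z":0,"rx":0,"ry":0,"rz":0},{"x":50,"y":-62,"z":0,"rx":0,"ry":0,"rz":0},{"x":75,"y":-93,"z":0,"rx":0,"ry":0,"rz":0},{"x":98,"y":-120,"z":0,"rx":0,"ry":0,"rz":0},{"x":111,"y":-136,"z":0,"rx":0,"ry":0,"rz":0}]'
python3 -m crank '[{"x":0,"y":0,"z":0,"rx":0,"ry":0,"rz":0.12},{"x":0,"y":0,"z":0,"rx":0,"ry":0,"rz":0.26},{"x":0,"y":0,"z":0,"rx":0,"ry":0,"rz":0.4},{"x":0,"y":0,"z":0,"rx":0,"ry":0,"rz":0.52},{"x":0,"y":0,"z":0,"rx":0,"ry":0,"rz":0.583}]'
python3 - <<'E'
from h import *
np.set_printoptions(precision=3,suppress=True)
im=snap("side","s3.png"); t=snap("top","t3.png")
A=cv2.resize(im[120:260,240:420,::-1],None,fx=4,fy=4,interpolation=cv2.INTER_CUBIC)
cv2.imwrite("pics/c4.png",A); s=ctrl.state(); print(s["t"],s["position"],s["tool_rot"],s["force"],s["ft_torque"],s["opening"],s["q"])
E
```

```text
t: 4.2
position: [486.2, -318.7, 156.7]
tool_rot: [[0.934, 0.358, 0.001], [0.358, -0.934, -0.001], [0.001, 0.001, -1.0]]
force: [0.6, 0.8, -4.4]
opening: 0.363
grasp_force: 60.2
t: 4.7
position: [536.4, -156.7, 153.3]
tool_rot: [[0.934, 0.357, -0.003], [0.357, -0.934, 0.002], [-0.002, -0.003, -1.0]]
force: [-0.1, -0.3, -4.0]
opening: 0.364
grasp_force: 60.4
t: 5.2
position: [591.5, 11.1, 153.1]
tool_rot: [[0.933, 0.359, -0.003], [0.359, -0.933, 0.002], [-0.002, -0.003, -1.0]]
force: [-0.6, -0.1, -4.5]
opening: 0.36
grasp_force: 60.3
t: 5.7
position: [590.7, 8.5, 153.0]
tool_rot: [[0.976, -0.219, -0.004], [-0.219, -0.976, 0.001], [-0.004, 0.0, -1.0]]
force: [-0.1, -0.2, -3.9]
opening: 0.364
grasp_force: 60.4
5.8 [590.797   8.292 153.223] [[ 0.976 -0.216 -0.004]
 [-0.216 -0.976  0.001]
 [-0.004 -0.    -1.   ]] [ 0.33  -0.348 -4.551] [-0.023  0.015  0.03 ] 0.3619794530772529 [-5.908 24.441 92.575  0.028 63.193 96.532]
```

View pics/c4.png

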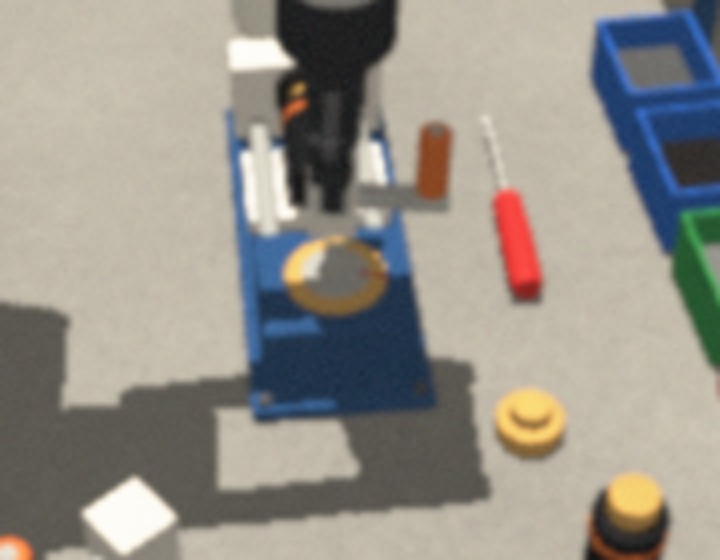

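```bash
python3 - <<'E'
from h import *
np.set_printoptions(precision=1,suppress=True)
T=np.array([590.8,8.3]);x=np.array([.976,-.217]);y=np.array([-.217,-.976])
for n,z,box in(("side",187,(335,145,360,175)),("top",205,(290,160,350,200))):
    im=cv2.imread(f"pics/{n[0]}3.png"); h=cv2.cvtColor(im,cv2.COLOR_BGR2HSV); a,b,c,d=box
    m=((h[...,0]<14)&(h[...,1]>140)&(h[...,2]>60))[b:d,a:c].astype(np.uint8)
    nn,l,st,ce=cv2.connectedComponentsWithStats(m)
    for i in range(1,nn):
        if st[i,4]>8:
            p=ce[i]+[a,b]; 
            zz=127.7+58 if n=="side" else 127.7+80
            P=plane(n,[p],zz)[0]; print(n,p,st[i],P,"tool xy",(P[:2]-T)@x,(P[:2]-T)@y)
P=plane("side",[(240+436/4,120+131/4)],211.7)[0];print("side handle top",P,(P[:2]-T)@x,(P[:2]-T)@y)
E
```

```text
side [347.9 160.8] [10  8  7 16 97] [653.5 -10.6 185.7] tool xy 65.25157586439875 4.849057420465003
side handle top [655.2  -9.6 211.7] 66.7733903148406 3.4803412853188087
```

```bash
python3 -m crank '[{"x":0,"y":-0.7,"z":6,"rx":0,"ry":0,"rz":0},{"x":0,"y":-0.7,"z":14,"rx":0,"ry":0,"rz":0},{"x":0,"y":-0.7,"z":20,"rx":0,"ry":0,"rz":0},{"x":0,"y":-0.7,"z":23,"rx":0,"ry":0,"rz":0},{"x":0,"y":-0.7,"z":25,"rx":0,"ry":0,"rz":0}]'
python3 -m crank '[{"x":0,"y":0,"z":1,"rx":0,"ry":0,"rz":0},{"x":0,"y":0,"z":2,"rx":0,"ry":0,"rz":0},{"x":0,"y":0,"z":3,"rx":0,"ry":0,"rz":0},{"x":0,"y":0,"z":4,"rx":0,"ry":0,"rz":0},{"x":0,"y":0,"z":5,"rx":0,"ry":0,"rz":0}]'
```

```text
t: 6.3
position: [592.2, 8.0, 129.6]
tool_rot: [[0.977, -0.215, -0.001], [-0.215, -0.977, 0.0], [-0.001, 0.0, -1.0]]
force: [-0.1, 0.0, -4.6]
opening: 0.365
grasp_force: 60.4
t: 6.8
position: [592.7, 8.0, 125.4]
tool_rot: [[0.977, -0.215, 0.0], [-0.215, -0.977, 0.0], [0.0, -0.0, -1.0]]
force: [-0.1, 0.5, -3.7]
opening: 0.361
grasp_force: 60.4
```

```bash
python3 -m crank '[{"x":0,"y":0,"z":1,"rx":0,"ry":0,"rz":0},{"x":0,"y":0,"z":2,"rx":0,"ry":0,"rz":0},{"x":0,"y":0,"z":3,"rx":0,"ry":0,"rz":0},{"x":0,"y":0,"z":4,"rx":0,"ry":0,"rz":0},{"x":0,"y":0,"z":5,"rx":0,"ry":0,"rz":0}]'
```

```text
t: 7.3
position: [592.6, 7.9, 120.2]
tool_rot: [[0.977, -0.216, -0.0], [-0.216, -0.977, 0.0], [-0.0, -0.0, -1.0]]
force: [0.1, -0.3, -4.0]
opening: 0.37
grasp_force: 60.4
```

Going in freely, with no contact force. On down to the shoulder.

```bash
python3 -m crank '[{"x":0,"y":0,"z":2,"rx":0,"ry":0,"rz":0},{"x":0,"y":0,"z":4,"rx":0,"ry":0,"rz":0},{"x":0,"y":0,"z":6,"rx":0,"ry":0,"rz":0},{"x":0,"y":0,"z":8,"rx":0,"ry":0,"rz":0},{"x":0,"y":0,"z":9,"rx":0,"ry":0,"rz":0}]'
python3 -m crank '[{"x":0,"y":0,"z":1,"rx":0,"ry":0,"rz":0},{"x":0,"y":0,"z":2,"rx":0,"ry":0,"rz":0},{"x":0,"y":0,"z":3,"rx":0,"ry":0,"rz":0},{"x":0,"y":0,"z":4,"rx":0,"ry":0,"rz":0},{"x":0,"y":0,"z":5,"rx":0,"ry":0,"rz":0}]'
```

```text
t: 7.8
position: [592.4, 8.0, 111.0]
tool_rot: [[0.976, -0.216, -0.0], [-0.216, -0.976, 0.0], [-0.0, -0.0, -1.0]]
force: [0.1, 0.1, -3.9]
opening: 0.364
grasp_force: 60.4
t: 8.3
position: [592.6, 8.0, 106.3]
tool_rot: [[0.977, -0.215, -0.0], [-0.215, -0.977, 0.0], [-0.0, -0.0, -1.0]]
force: [0.5, 0.1, -3.3]
opening: 0.36
grasp_force: 60.4
```

```bash
python3 -m crank '[{"x":0,"y":0,"z":0.5,"rx":0,"ry":0,"rz":0},{"x":0,"y":0,"z":1,"rx":0,"ry":0,"rz":0},{"x":0,"y":0,"z":1.5,"rx":0,"ry":0,"rz":0},{"x":0,"y":0,"z":2,"rx":0,"ry":0,"rz":0},{"x":0,"y":0,"z":2,"rx":0,"ry":0,"rz":0}]'
python3 - <<'E'
from h import *
im=snap("side","s4.png"); cv2.imwrite("pics/c5.png",cv2.resize(im[120:220,280:400,::-1],None,fx=5,fy=5,interpolation=cv2.INTER_CUBIC)); print(ctrl.state()["force"],ctrl.state()["ft_torque"])
E
```

```text
t: 8.8
position: [592.6, 8.0, 105.4]
tool_rot: [[0.977, -0.215, 0.0], [-0.215, -0.977, -0.0], [0.0, -0.0, -1.0]]
force: [-2.6, -0.1, 6.7]
opening: 0.369
grasp_force: 61.8
[-2.74412248  0.23836622  6.34550026] [-0.00374709  0.59358255  0.03895014]
```

View pics/c5.png

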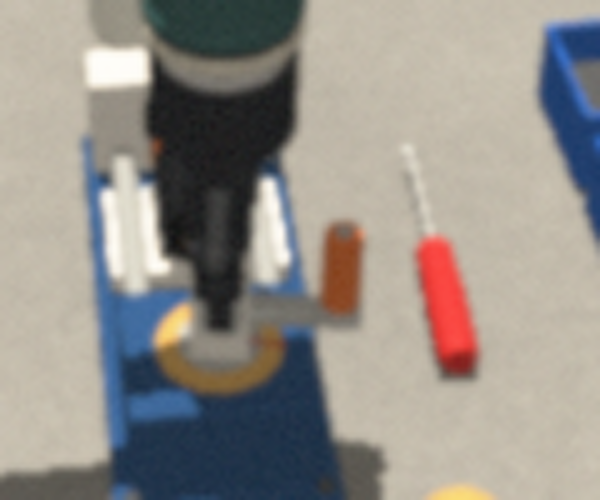

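The crank stands fully down: the hub is on the shoulder at crop (222,345), with contact at TCP z 105.4 against the expected 105.5. I'll release, rise, square the tool to the world axes and go over the handle.

```bash
python3 -m crank '[{"x":0,"y":0,"z":-1,"rx":0,"ry":0,"rz":0},{"x":0,"y":0,"z":-1,"rx":0,"ry":0,"rz":0},{"x":0,"y":0,"z":-1,"rx":0,"ry":0,"rz":0},{"x":0,"y":0,"z":-1,"rx":0,"ry":0,"rz":0},{"x":0,"y":0,"z":-1,"rx":0,"ry":0,"rz":0}]' 60 40
python3 -m crank '[{"x":0,"y":0,"z":-10,"rx":0,"ry":0,"rz":0},{"x":0,"y":0,"z":-30,"rx":0,"ry":0,"rz":0},{"x":0,"y":0,"z":-55,"rx":0,"ry":0,"rz":0},{"x":0,"y":0,"z":-75,"rx":0,"ry":0,"rz":0},{"x":0,"y":0,"z":-85,"rx":0,"ry":0,"rz":0}]'
python3 -m crank '[{"x":10,"y":0,"z":0,"rx":0,"ry":0,"rz":-0.05},{"x":30,"y":0,"z":0,"rx":0,"ry":0,"rz":-0.12},{"x":48,"y":0,"z":0,"rx":0,"ry":0,"rz":-0.18},{"x":60,"y":0,"z":0,"rx":0,"ry":0,"rz":-0.217},{"x":65,"y":0,"z":0,"rx":0,"ry":0,"rz":-0.217}]'
python3 - <<'E'
from h import *
np.set_printoptions(precision=3,suppress=True)
im=snap("side","s5.png"); t=snap("top","t5.png"); s=ctrl.state(); print(s["position"],s["tool_rot"],s["force"],s["opening"])
h=cv2.cvtColor(im,cv2.COLOR_RGB2HSV)
m=((h[...,0]<14)&(h[...,1]>140)&(h[...,2]>60)).astype(np.uint8); m[:150]=0; m[190:]=0; m[:,:330]=0; m[:,365:]=0
n,l,st,ce=cv2.connectedComponentsWithStats(m)
for i in range(1,n):
    if st[i,4]>8: print(st[i],ce[i],plane("side",[ce[i]],138))
E
```

```text
t: 9.35
position: [592.7, 7.9, 105.3]
tool_rot: [[0.976, -0.216, 0.0], [-0.216, -0.976, 0.0], [0.0, -0.0, -1.0]]
force: [-0.2, 1.0, -0.5]
opening: 0.704
grasp_force: 0.0
t: 9.85
position: [593.8, 7.8, 193.0]
tool_rot: [[0.977, -0.215, 0.004], [-0.215, -0.977, -0.0], [0.004, -0.001, -1.0]]
force: [-0.0, -0.5, -0.4]
opening: 0.701
grasp_force: 0.0
t: 10.35
position: [656.9, -6.4, 190.1]
tool_rot: [[1.0, -0.0, 0.0], [-0.0, -1.0, 0.0], [0.0, -0.0, -1.0]]
force: [0.3, -0.6, 0.1]
opening: 0.703
grasp_force: 0.0
[656.174  -6.169 189.973] [[ 1.    -0.001 -0.   ]
 [-0.001 -1.     0.   ]
 [-0.    -0.    -1.   ]] [-0.569  0.1    0.414] 0.6998740786618937
[345 167   7  15  85] [347.706 174.012] [[655.001 -10.047 138.   ]]
```

```bash
python3 -m crank '[{"x":-0.5,"y":0,"z":10,"rx":0,"ry":0,"rz":0},{"x":-0.5,"y":0,"z":28,"rx":0,"ry":0,"rz":0},{"x":-0.5,"y":0,"z":46,"rx":0,"ry":0,"rz":0},{"x":-0.5,"y":0,"z":60,"rx":0,"ry":0,"rz":0},{"x":-0.5,"y":0,"z":67,"rx":0,"ry":0,"rz":0}]'
python3 -m crank '[{"x":0,"y":0,"z":0,"rx":0,"ry":0,"rz":0},{"x":0,"y":0,"z":0,"rx":0,"ry":0,"rz":0},{"x":0,"y":0,"z":0,"rx":0,"ry":0,"rz":0},{"x":0,"y":0,"z":0,"rx":0,"ry":0,"rz":0},{"x":0,"y":0,"z":0,"rx":0,"ry":0,"rz":0}]' 12 40
python3 -m crank '[{"x":0,"y":0,"z":0,"rx":0,"ry":0,"rz":0},{"x":0,"y":0,"z":0,"rx":0,"ry":0,"rz":0},{"x":0,"y":0,"z":0,"rx":0,"ry":0,"rz":0},{"x":0,"y":0,"z":0,"rx":0,"ry":0,"rz":0},{"x":0,"y":0,"z":0,"rx":0,"ry":0,"rz":0}]'
```

```text
t: 10.95
position: [653.8, -5.7, 121.3]
tool_rot: [[1.0, -0.0, -0.003], [-0.0, -1.0, 0.0], [-0.003, -0.0, -1.0]]
force: [-1.3, 0.1, -0.3]
opening: 0.7
grasp_force: 0.0
t: 11.45
position: [656.2, -6.1, 124.2]
tool_rot: [[1.0, -0.0, 0.002], [-0.0, -1.0, -0.0], [0.002, 0.0, -1.0]]
force: [1.0, -0.2, 1.3]
opening: 0.249
grasp_force: 39.1
t: 11.95
position: [656.4, -6.2, 123.8]
tool_rot: [[1.0, -0.0, 0.002], [-0.0, -1.0, -0.0], [0.002, 0.0, -1.0]]
force: [2.7, -0.2, 5.2]
opening: 0.251
grasp_force: 39.5
```

```bash
python3 - <<'E'
import numpy as np
for s,d in ((12.5,6),(42.5,6),(72.5,12),(132.5,12),(192.5,12),(252.5,12),(312.5,12),(12.5,12)):
    a=np.radians(s); b=np.radians(s+d*np.arange(1,6)); print(s,np.round(np.c_[65*(np.cos(b)-np.cos(a)),65*(np.sin(b)-np.sin(a))],1).tolist())
E
```

```text
12.5 [[-1.8, 6.6], [-4.3, 12.9], [-7.5, 18.9], [-11.2, 24.6], [-15.5, 29.8]]
42.5 [[-4.9, 4.8], [-10.2, 9.0], [-15.9, 12.7], [-22.0, 15.7], [-28.4, 18.1]]
72.5 [[-13.3, 2.7], [-26.9, 2.6], [-40.2, -0.4], [-52.5, -6.0], [-63.5, -14.1]]
132.5 [[-9.0, -10.2], [-15.7, -22.0], [-19.8, -35.0], [-21.1, -48.5], [-19.5, -62.0]]
192.5 [[4.3, -12.9], [11.2, -24.6], [20.4, -34.6], [31.5, -42.5], [43.9, -47.9]]
252.5 [[13.3, -2.7], [26.9, -2.6], [40.2, 0.4], [52.5, 6.0], [63.5, 14.1]]
312.5 [[9.0, 10.2], [15.7, 22.0], [19.8, 35.0], [21.1, 48.5], [19.5, 62.0]]
12.5 [[-4.3, 12.9], [-11.2, 24.6], [-20.4, 34.6], [-31.5, 42.5], [-43.9, 47.9]]
```

```bash
python3 -m crank '[{"x":-1.8,"y":6.6,"z":0,"rx":0,"ry":0,"rz":0},{"x":-4.3,"y":12.9,"z":0,"rx":0,"ry":0,"rz":0},{"x":-7.5,"y":18.9,"z":0,"rx":0,"ry":0,"rz":0},{"x":-11.2,"y":24.6,"z":0,"rx":0,"ry":0,"rz":0},{"x":-15.5,"y":29.8,"z":0,"rx":0,"ry":0,"rz":0}]'
python3 -m crank '[{"x":-4.9,"y":4.8,"z":0,"rx":0,"ry":0,"rz":0},{"x":-10.2,"y":9,"z":0,"rx":0,"ry":0,"rz":0},{"x":-15.9,"y":12.7,"z":0,"rx":0,"ry":0,"rz":0},{"x":-22,"y":15.7,"z":0,"rx":0,"ry":0,"rz":0},{"x":-28.4,"y":18.1,"z":0,"rx":0,"ry":0,"rz":0}]'
```

```text
t: 12.45
position: [640.4, -35.8, 123.7]
tool_rot: [[1.0, -0.001, 0.001], [-0.001, -1.0, 0.001], [0.001, -0.001, -1.0]]
force: [2.6, 2.1, 5.7]
opening: 0.246
grasp_force: 39.7
t: 12.95
position: [612.2, -54.0, 123.7]
tool_rot: [[1.0, -0.001, 0.002], [-0.001, -1.0, 0.001], [0.002, -0.001, -1.0]]
force: [3.7, 2.4, 5.3]
opening: 0.246
grasp_force: 39.8
```

```bash
python3 -m crank '[{"x":-13.3,"y":2.7,"z":0,"rx":0,"ry":0,"rz":0},{"x":-26.9,"y":2.6,"z":0,"rx":0,"ry":0,"rz":0},{"x":-40.2,"y":-0.4,"z":0,"rx":0,"ry":0,"rz":0},{"x":-52.5,"y":-6,"z":0,"rx":0,"ry":0,"rz":0},{"x":-63.5,"y":-14.1,"z":0,"rx":0,"ry":0,"rz":0}]'
python3 -m crank '[{"x":-9,"y":-10.2,"z":0,"rx":0,"ry":0,"rz":0},{"x":-15.7,"y":-22,"z":0,"rx":0,"ry":0,"rz":0},{"x":-19.8,"y":-35,"z":0,"rx":0,"ry":0,"rz":0},{"x":-21.1,"y":-48.5,"z":0,"rx":0,"ry":0,"rz":0},{"x":-19.5,"y":-62,"z":0,"rx":0,"ry":0,"rz":0}]'
```

```text
t: 13.45
position: [548.2, -40.4, 123.7]
tool_rot: [[1.0, -0.001, 0.002], [-0.001, -1.0, -0.001], [0.002, 0.001, -1.0]]
force: [4.7, -0.2, 3.6]
opening: 0.247
grasp_force: 39.8
t: 13.95
position: [527.9, 22.2, 123.6]
tool_rot: [[1.0, 0.001, -0.0], [0.001, -1.0, -0.002], [-0.0, 0.002, -1.0]]
force: [3.1, -4.8, 5.2]
opening: 0.245
grasp_force: 39.7
```

```bash
python3 -m crank '[{"x":4.3,"y":-12.9,"z":0,"rx":0,"ry":0,"rz":0},{"x":11.2,"y":-24.6,"z":0,"rx":0,"ry":0,"rz":0},{"x":20.4,"y":-34.6,"z":0,"rx":0,"ry":0,"rz":0},{"x":31.5,"y":-42.5,"z":0,"rx":0,"ry":0,"rz":0},{"x":43.9,"y":-47.9,"z":0,"rx":0,"ry":0,"rz":0}]' | egrep 'pos|force'
python3 -m crank '[{"x":13.3,"y":-2.7,"z":0,"rx":0,"ry":0,"rz":0},{"x":26.9,"y":-2.6,"z":0,"rx":0,"ry":0,"rz":0},{"x":40.2,"y":0.4,"z":0,"rx":0,"ry":0,"rz":0},{"x":52.5,"y":6,"z":0,"rx":0,"ry":0,"rz":0},{"x":63.5,"y":14.1,"z":0,"rx":0,"ry":0,"rz":0}]' | egrep 'pos|force'
python3 -m crank '[{"x":9,"y":10.2,"z":0,"rx":0,"ry":0,"rz":0},{"x":15.7,"y":22,"z":0,"rx":0,"ry":0,"rz":0},{"x":19.8,"y":35,"z":0,"rx":0,"ry":0,"rz":0},{"x":21.1,"y":48.5,"z":0,"rx":0,"ry":0,"rz":0},{"x":19.5,"y":62,"z":0,"rx":0,"ry":0,"rz":0}]' | egrep 'pos|force'
```

```text
position: [570.4, 70.2, 123.3]
force: [-1.9, -3.1, 9.5]
grasp_force: 40.4
position: [634.7, 57.9, 123.5]
force: [-1.8, 3.7, 8.8]
grasp_force: 40.1
position: [656.1, -4.8, 123.7]
force: [3.1, 3.5, 5.6]
grasp_force: 39.8
```

One turn done at 3–5 N tangential and still pressed down. Second turn.

```bash
python3 -m crank '[{"x":-4.3,"y":12.9,"z":0,"rx":0,"ry":0,"rz":0},{"x":-11.2,"y":24.6,"z":0,"rx":0,"ry":0,"rz":0},{"x":-20.4,"y":34.6,"z":0,"rx":0,"ry":0,"rz":0},{"x":-31.5,"y":42.5,"z":0,"rx":0,"ry":0,"rz":0},{"x":-43.9,"y":47.9,"z":0,"rx":0,"ry":0,"rz":0}]' | egrep 'pos|force'
python3 -m crank '[{"x":-13.3,"y":2.7,"z":0,"rx":0,"ry":0,"rz":0},{"x":-26.9,"y":2.6,"z":0,"rx":0,"ry":0,"rz":0},{"x":-40.2,"y":-0.4,"z":0,"rx":0,"ry":0,"rz":0},{"x":-52.5,"y":-6,"z":0,"rx":0,"ry":0,"rz":0},{"x":-63.5,"y":-14.1,"z":0,"rx":0,"ry":0,"rz":0}]' | egrep 'pos|force'
python3 -m crank '[{"x":-9,"y":-10.2,"z":0,"rx":0,"ry":0,"rz":0},{"x":-15.7,"y":-22,"z":0,"rx":0,"ry":0,"rz":0},{"x":-19.8,"y":-35,"z":0,"rx":0,"ry":0,"rz":0},{"x":-21.1,"y":-48.5,"z":0,"rx":0,"ry":0,"rz":0},{"x":-19.5,"y":-62,"z":0,"rx":0,"ry":0,"rz":0}]' | egrep 'pos|force'
python3 -m crank '[{"x":4.3,"y":-12.9,"z":0,"rx":0,"ry":0,"rz":0},{"x":11.2,"y":-24.6,"z":0,"rx":0,"ry":0,"rz":0},{"x":20.4,"y":-34.6,"z":0,"rx":0,"ry":0,"rz":0},{"x":31.5,"y":-42.5,"z":0,"rx":0,"ry":0,"rz":0},{"x":43.9,"y":-47.9,"z":0,"rx":0,"ry":0,"rz":0}]' | egrep 'pos|force'
```

```text
position: [612.2, -53.9, 123.8]
force: [3.3, 1.0, 6.1]
grasp_force: 39.8
position: [547.8, -40.1, 123.7]
force: [4.6, -1.6, 5.1]
grasp_force: 39.9
position: [527.9, 22.2, 123.5]
force: [3.6, -4.5, 4.4]
grasp_force: 39.7
position: [570.4, 70.2, 123.3]
force: [-1.5, -4.2, 9.4]
grasp_force: 40.4
```

```bash
python3 -m crank '[{"x":13.3,"y":-2.7,"z":0,"rx":0,"ry":0,"rz":0},{"x":26.9,"y":-2.6,"z":0,"rx":0,"ry":0,"rz":0},{"x":40.2,"y":0.4,"z":0,"rx":0,"ry":0,"rz":0},{"x":52.5,"y":6,"z":0,"rx":0,"ry":0,"rz":0},{"x":63.5,"y":14.1,"z":0,"rx":0,"ry":0,"rz":0}]' | egrep 'pos|force'
python3 -m crank '[{"x":9,"y":10.2,"z":0,"rx":0,"ry":0,"rz":0},{"x":15.7,"y":22,"z":0,"rx":0,"ry":0,"rz":0},{"x":19.8,"y":35,"z":0,"rx":0,"ry":0,"rz":0},{"x":21.1,"y":48.5,"z":0,"rx":0,"ry":0,"rz":0},{"x":19.5,"y":62,"z":0,"rx":0,"ry":0,"rz":0}]' | egrep 'pos|force'
python3 - <<'E'
import numpy as np
for s in np.arange(12.5,372,24):
    a=np.radians(s); b=np.radians(s+24*np.arange(1,6)/5); print(s,np.round(np.c_[65*(np.cos(b)-np.cos(a)),65*(np.sin(b)-np.sin(a))],1).tolist(),"tan dir world",np.round([-np.sin(b[-1]),-np.cos(b[-1])],2))
E
```

```text
position: [634.7, 58.0, 123.5]
force: [-2.1, 2.8, 9.5]
grasp_force: 40.1
position: [656.1, -4.8, 123.7]
force: [2.9, 2.8, 5.2]
grasp_force: 39.8
12.5 [[-1.4, 5.3], [-3.2, 10.4], [-5.5, 15.3], [-8.2, 20.1], [-11.2, 24.6]] tan dir world [-0.59 -0.8 ]
36.5 [[-3.4, 4.2], [-7.2, 8.2], [-11.3, 11.8], [-15.6, 15.0], [-20.2, 17.9]] tan dir world [-0.87 -0.49]
60.5 [[-4.8, 2.5], [-9.9, 4.5], [-15.1, 6.2], [-20.4, 7.4], [-25.8, 8.1]] tan dir world [-1.  -0.1]
84.5 [[-5.4, 0.3], [-10.9, 0.1], [-16.3, -0.5], [-21.6, -1.6], [-26.9, -3.1]] tan dir world [-0.95  0.32]
108.5 [[-5.1, -1.9], [-10.0, -4.3], [-14.7, -7.1], [-19.1, -10.2], [-23.3, -13.7]] tan dir world [-0.74  0.68]
132.5 [[-3.9, -3.8], [-7.4, -8.0], [-10.5, -12.4], [-13.3, -17.1], [-15.7, -22.0]] tan dir world [-0.4   0.92]
156.5 [[-2.0, -5.1], [-3.5, -10.3], [-4.6, -15.6], [-5.2, -21.0], [-5.4, -26.5]] tan dir world [0.01 1.  ]
180.5 [[0.3, -5.4], [1.0, -10.8], [2.2, -16.1], [3.8, -21.3], [5.9, -26.4]] tan dir world [0.41 0.91]
204.5 [[2.5, -4.9], [5.3, -9.5], [8.6, -13.9], [12.2, -18.0], [16.1, -21.7]] tan dir world [0.75 0.66]
228.5 [[4.2, -3.4], [8.7, -6.5], [13.5, -9.2], [18.4, -11.5], [23.5, -13.3]] tan dir world [0.95 0.3 ]
252.5 [[5.3, -1.4], [10.6, -2.4], [16.0, -2.9], [21.5, -3.0], [26.9, -2.6]] tan dir world [ 0.99 -0.11]
276.5 [[5.4, 0.8], [10.7, 2.1], [15.8, 3.9], [20.8, 6.0], [25.6, 8.6]] tan dir world [ 0.86 -0.51]
300.5 [[4.6, 3.0], [8.9, 6.3], [12.9, 10.0], [16.6, 14.0], [19.9, 18.3]] tan dir world [ 0.58 -0.81]
324.5 [[3.0, 4.6], [5.6, 9.4], [7.7, 14.3], [9.5, 19.5], [10.8, 24.8]] tan dir world [ 0.2  -0.98]
348.5 [[0.9, 5.4], [1.3, 10.8], [1.2, 16.2], [0.7, 21.7], [-0.2, 27.0]] tan dir world [-0.22 -0.98]
```

```bash
python3 -m crank '[{"x":-1.4,"y":5.3,"z":0,"rx":0,"ry":0,"rz":0},{"x":-3.2,"y":10.4,"z":0,"rx":0,"ry":0,"rz":0},{"x":-5.5,"y":15.3,"z":0,"rx":0,"ry":0,"rz":0},{"x":-8.2,"y":20.1,"z":0,"rx":0,"ry":0,"rz":0},{"x":-11.2,"y":24.6,"z":0,"rx":0,"ry":0,"rz":0}]' | egrep 'pos|force'
python3 -m crank '[{"x":-3.4,"y":4.2,"z":0,"rx":0,"ry":0,"rz":0},{"x":-7.2,"y":8.2,"z":0,"rx":0,"ry":0,"rz":0},{"x":-11.3,"y":11.8,"z":0,"rx":0,"ry":0,"rz":0},{"x":-15.6,"y":15,"z":0,"rx":0,"ry":0,"rz":0},{"x":-20.2,"y":17.9,"z":0,"rx":0,"ry":0,"rz":0}]' | egrep 'pos|force'
python3 -m crank '[{"x":-4.8,"y":2.5,"z":0,"rx":0,"ry":0,"rz":0},{"x":-9.9,"y":4.5,"z":0,"rx":0,"ry":0,"rz":0},{"x":-15.1,"y":6.2,"z":0,"rx":0,"ry":0,"rz":0},{"x":-20.4,"y":7.4,"z":0,"rx":0,"ry":0,"rz":0},{"x":-25.8,"y":8.1,"z":0,"rx":0,"ry":0,"rz":0}]' | egrep 'pos|force'
cat > f.py <<'E'
from h import *
s=ctrl.state(); d=s["position"][:2]-np.array([592.2,8.0]); a=np.arctan2(-d[1],d[0]); F=s["force"]
print("phi",np.degrees(a)%360,"r",np.hypot(*d),"tan",-(F[0]*-np.sin(a)+F[1]*-np.cos(a)),"rad",F[0]*np.cos(a)-F[1]*np.sin(a),"z",F[2],s["t"])
E
python3 f.py
python3 - <<'E'
import numpy as np
for s in np.arange(84.5,372,18):
    a=np.radians(s); b=np.radians(s+18*np.arange(1,6)/5); print(s,np.round(np.c_[65*(np.cos(b)-np.cos(a)),65*(np.sin(b)-np.sin(a))],1).tolist())
E
```

```text
position: [645.0, -29.9, 123.8]
force: [3.6, 1.6, 5.7]
grasp_force: 39.9
position: [624.8, -48.1, 123.9]
force: [4.6, -0.7, 5.2]
grasp_force: 39.9
position: [598.9, -56.6, 123.8]
force: [3.9, -1.3, 6.1]
grasp_force: 39.9
phi 84.09655465126222 r 64.95794587238721 tan 3.7203570731995095 rad 1.6854239518356917 z 6.117444516001742 19.95
84.5 [[-4.1, 0.3], [-8.2, 0.3], [-12.2, 0.0], [-16.3, -0.5], [-20.3, -1.2]]
102.5 [[-4.0, -1.0], [-7.8, -2.3], [-11.6, -3.8], [-15.3, -5.5], [-18.9, -7.5]]
120.5 [[-3.5, -2.2], [-6.8, -4.6], [-9.9, -7.2], [-12.9, -10.0], [-15.7, -12.9]]
138.5 [[-2.6, -3.1], [-5.0, -6.4], [-7.2, -9.9], [-9.2, -13.5], [-10.9, -17.2]]
156.5 [[-1.5, -3.8], [-2.8, -7.7], [-3.8, -11.6], [-4.6, -15.6], [-5.1, -19.7]]
174.5 [[-0.3, -4.1], [-0.3, -8.2], [-0.0, -12.2], [0.5, -16.3], [1.2, -20.3]]
192.5 [[1.0, -4.0], [2.3, -7.8], [3.8, -11.6], [5.5, -15.3], [7.5, -18.9]]
210.5 [[2.2, -3.5], [4.6, -6.8], [7.2, -9.9], [10.0, -12.9], [12.9, -15.7]]
228.5 [[3.1, -2.6], [6.4, -5.0], [9.9, -7.2], [13.5, -9.2], [17.2, -10.9]]
246.5 [[3.8, -1.5], [7.7, -2.8], [11.6, -3.8], [15.6, -4.6], [19.7, -5.1]]
264.5 [[4.1, -0.3], [8.2, -0.3], [12.2, -0.0], [16.3, 0.5], [20.3, 1.2]]
282.5 [[4.0, 1.0], [7.8, 2.3], [11.6, 3.8], [15.3, 5.5], [18.9, 7.5]]
300.5 [[3.5, 2.2], [6.8, 4.6], [9.9, 7.2], [12.9, 10.0], [15.7, 12.9]]
318.5 [[2.6, 3.1], [5.0, 6.4], [7.2, 9.9], [9.2, 13.5], [10.9, 17.2]]
336.5 [[1.5, 3.8], [2.8, 7.7], [3.8, 11.6], [4.6, 15.6], [5.1, 19.7]]
354.5 [[0.3, 4.1], [0.3, 8.2], [0.0, 12.2], [-0.5, 16.3], [-1.2, 20.3]]
```

Running at 3.7 N tangential. Now feeling for the seat in 18° calls, each adding at most about 7 N.

```bash
python3 -m crank '[{"x":-4.1,"y":0.3,"z":0,"rx":0,"ry":0,"rz":0},{"x":-8.2,"y":0.3,"z":0,"rx":0,"ry":0,"rz":0},{"x":-12.2,"y":0,"z":0,"rx":0,"ry":0,"rz":0},{"x":-16.3,"y":-0.5,"z":0,"rx":0,"ry":0,"rz":0},{"x":-20.3,"y":-1.2,"z":0,"rx":0,"ry":0,"rz":0}]' >/dev/null; python3 f.py
```

```text
phi 102.30912878372177 r 65.05891889324049 tan 3.433679868648695 rad 1.9942563417450956 z 7.08055221530898 20.45
```

```bash
python3 -m crank '[{"x":-4,"y":-1,"z":0,"rx":0,"ry":0,"rz":0},{"x":-7.8,"y":-2.3,"z":0,"rx":0,"ry":0,"rz":0},{"x":-11.6,"y":-3.8,"z":0,"rx":0,"ry":0,"rz":0},{"x":-15.3,"y":-5.5,"z":0,"rx":0,"ry":0,"rz":0},{"x":-18.9,"y":-7.5,"z":0,"rx":0,"ry":0,"rz":0}]' >/dev/null; python3 f.py
```

```text
phi 120.53631837862015 r 65.17769556085902 tan 3.617022251203058 rad 1.6722289151241627 z 6.858734187367051 20.95
```

```bash
python3 -m crank '[{"x":-3.5,"y":-2.2,"z":0,"rx":0,"ry":0,"rz":0},{"x":-6.8,"y":-4.6,"z":0,"rx":0,"ry":0,"rz":0},{"x":-9.9,"y":-7.2,"z":0,"rx":0,"ry":0,"rz":0},{"x":-12.9,"y":-10,"z":0,"rx":0,"ry":0,"rz":0},{"x":-15.7,"y":-12.9,"z":0,"rx":0,"ry":0,"rz":0}]' >/dev/null; python3 f.py
```

```text
phi 138.67382217586632 r 65.35874880101447 tan 3.0588200659598983 rad 1.6683844073488543 z 6.017462018201635 21.45
```

```bash
python3 -m crank '[{"x":-2.6,"y":-3.1,"z":0,"rx":0,"ry":0,"rz":0},{"x":-5,"y":-6.4,"z":0,"rx":0,"ry":0,"rz":0},{"x":-7.2,"y":-9.9,"z":0,"rx":0,"ry":0,"rz":0},{"x":-9.2,"y":-13.5,"z":0,"rx":0,"ry":0,"rz":0},{"x":-10.9,"y":-17.2,"z":0,"rx":0,"ry":0,"rz":0}]' >/dev/null; python3 f.py
```

```text
phi 156.72961936558974 r 65.51420157631807 tan 3.9568552025117647 rad 0.4533694630675271 z 7.214766215369082 21.95
```

```bash
python3 -m crank '[{"x":-1.5,"y":-3.8,"z":0,"rx":0,"ry":0,"rz":0},{"x":-2.8,"y":-7.7,"z":0,"rx":0,"ry":0,"rz":0},{"x":-3.8,"y":-11.6,"z":0,"rx":0,"ry":0,"rz":0},{"x":-4.6,"y":-15.6,"z":0,"rx":0,"ry":0,"rz":0},{"x":-5.1,"y":-19.7,"z":0,"rx":0,"ry":0,"rz":0}]' >/dev/null; python3 f.py
```

```text
phi 174.56922346350376 r 65.67299739166536 tan 3.727473350695857 rad -0.7674938896852802 z 7.7959545757247595 22.45
```

```bash
python3 -m crank '[{"x":-0.3,"y":-4.1,"z":0,"rx":0,"ry":0,"rz":0},{"x":-0.3,"y":-8.2,"z":0,"rx":0,"ry":0,"rz":0},{"x":0,"y":-12.2,"z":0,"rx":0,"ry":0,"rz":0},{"x":0.5,"y":-16.3,"z":0,"rx":0,"ry":0,"rz":0},{"x":1.2,"y":-20.3,"z":0,"rx":0,"ry":0,"rz":0}]' >/dev/null; python3 f.py
```

```text
phi 192.2730980408816 r 65.79011158631036 tan 2.85165765118605 rad -1.0797077831235193 z 6.821472930176354 22.95
```

```bash
python3 -m crank '[{"x":1,"y":-4,"z":0,"rx":0,"ry":0,"rz":0},{"x":2.3,"y":-7.8,"z":0,"rx":0,"ry":0,"rz":0},{"x":3.8,"y":-11.6,"z":0,"rx":0,"ry":0,"rz":0},{"x":5.5,"y":-15.3,"z":0,"rx":0,"ry":0,"rz":0},{"x":7.5,"y":-18.9,"z":0,"rx":0,"ry":0,"rz":0}]' >/dev/null; python3 f.py
```

```text
phi 209.83160735211746 r 65.84145546646253 tan 3.906741022067887 rad -2.1966123625506815 z 8.146667752650087 23.45
```

```bash
python3 -m crank '[{"x":2.2,"y":-3.5,"z":0,"rx":0,"ry":0,"rz":0},{"x":4.6,"y":-6.8,"z":0,"rx":0,"ry":0,"rz":0},{"x":7.2,"y":-9.9,"z":0,"rx":0,"ry":0,"rz":0},{"x":10,"y":-12.9,"z":0,"rx":0,"ry":0,"rz":0},{"x":12.9,"y":-15.7,"z":0,"rx":0,"ry":0,"rz":0}]' >/dev/null; python3 f.py
```

```text
phi 227.29409527920564 r 65.87227105404494 tan 4.0838525156417536 rad -1.9163643121244498 z 9.469679505558299 23.95
```

```bash
python3 -m crank '[{"x":3.1,"y":-2.6,"z":0,"rx":0,"ry":0,"rz":0},{"x":6.4,"y":-5,"z":0,"rx":0,"ry":0,"rz":0},{"x":9.9,"y":-7.2,"z":0,"rx":0,"ry":0,"rz":0},{"x":13.5,"y":-9.2,"z":0,"rx":0,"ry":0,"rz":0},{"x":17.2,"y":-10.9,"z":0,"rx":0,"ry":0,"rz":0}]' >/dev/null; python3 f.py
```

```text
phi 244.73483082923346 r 65.83168144386845 tan 3.4016391393132843 rad -0.1652874212627109 z 11.023816095952634 24.45
```

```bash
python3 -m crank '[{"x":3.8,"y":-1.5,"z":0,"rx":0,"ry":0,"rz":0},{"x":7.7,"y":-2.8,"z":0,"rx":0,"ry":0,"rz":0},{"x":11.6,"y":-3.8,"z":0,"rx":0,"ry":0,"rz":0},{"x":15.6,"y":-4.6,"z":0,"rx":0,"ry":0,"rz":0},{"x":19.7,"y":-5.1,"z":0,"rx":0,"ry":0,"rz":0}]' >/dev/null; python3 f.py
```

```text
phi 262.3152916054551 r 65.7365508201118 tan 3.006903957630148 rad 0.4170515929357361 z 11.70670090410684 24.95
```

```bash
python3 -m crank '[{"x":4.1,"y":-0.3,"z":0,"rx":0,"ry":0,"rz":0},{"x":8.2,"y":-0.3,"z":0,"rx":0,"ry":0,"rz":0},{"x":12.2,"y":0,"z":0,"rx":0,"ry":0,"rz":0},{"x":16.3,"y":0.5,"z":0,"rx":0,"ry":0,"rz":0},{"x":20.3,"y":1.2,"z":0,"rx":0,"ry":0,"rz":0}]' >/dev/null; python3 f.py
```

```text
phi 280.1840075456776 r 65.66924676262116 tan 2.8211579592675555 rad 2.3674576866481827 z 10.965502952930185 25.45
```

```bash
python3 -m crank '[{"x":4,"y":1,"z":0,"rx":0,"ry":0,"rz":0},{"x":7.8,"y":2.3,"z":0,"rx":0,"ry":0,"rz":0},{"x":11.6,"y":3.8,"z":0,"rx":0,"ry":0,"rz":0},{"x":15.3,"y":5.5,"z":0,"rx":0,"ry":0,"rz":0},{"x":18.9,"y":7.5,"z":0,"rx":0,"ry":0,"rz":0}]' >/dev/null; python3 f.py
```

```text
phi 297.5839494524061 r 65.56393953553058 tan 5.003990876112007 rad 3.5568244945681267 z 11.146716063445684 25.95
```

Tangential is up to 5.0 N, possibly the seat, so I'll take a half step.

```bash
python3 -m crank '[{"x":1.8,"y":1.1,"z":0,"rx":0,"ry":0,"rz":0},{"x":3.5,"y":2.2,"z":0,"rx":0,"ry":0,"rz":0},{"x":5.2,"y":3.4,"z":0,"rx":0,"ry":0,"rz":0},{"x":6.8,"y":4.6,"z":0,"rx":0,"ry":0,"rz":0},{"x":8.4,"y":5.9,"z":0,"rx":0,"ry":0,"rz":0}]' >/dev/null; python3 f.py
```

```text
phi 305.5740357504714 r 65.53666048521058 tan 8.266028049073542 rad 5.873216228275687 z 11.626340913810864 26.45
```

```bash
python3 -m crank '[{"x":1.2,"y":0.9,"z":0,"rx":0,"ry":0,"rz":0},{"x":2.3,"y":1.9,"z":0,"rx":0,"ry":0,"rz":0},{"x":3.5,"y":2.9,"z":0,"rx":0,"ry":0,"rz":0},{"x":3.5,"y":2.9,"z":0,"rx":0,"ry":0,"rz":0},{"x":3.5,"y":2.9,"z":0,"rx":0,"ry":0,"rz":0}]' >/dev/null; python3 f.py
```

```text
phi 309.0837689512729 r 65.55163591766573 tan 9.922646793706841 rad 5.467049415102345 z 12.432920907383785 26.95
```

A steady 9.9 N with a spring-like slope, so the nose is home. I'll hold briefly, then ease back before letting go.

```bash
python3 -m crank '[{"x":0,"y":0,"z":0,"rx":0,"ry":0,"rz":0},{"x":0,"y":0,"z":0,"rx":0,"ry":0,"rz":0},{"x":0,"y":0,"z":0,"rx":0,"ry":0,"rz":0},{"x":0,"y":0,"z":0,"rx":0,"ry":0,"rz":0},{"x":0,"y":0,"z":0,"rx":0,"ry":0,"rz":0}]' >/dev/null; python3 f.py
python3 -m crank '[{"x":-2,"y":-1.6,"z":0,"rx":0,"ry":0,"rz":0},{"x":-4,"y":-3.2,"z":0,"rx":0,"ry":0,"rz":0},{"x":-6,"y":-4.6,"z":0,"rx":0,"ry":0,"rz":0},{"x":-8,"y":-6,"z":0,"rx":0,"ry":0,"rz":0},{"x":-8.7,"y":-6.5,"z":0,"rx":0,"ry":0,"rz":0}]' >/dev/null; python3 f.py
```

```text
phi 309.01516465441154 r 65.54804572516882 tan 9.275526341139162 rad 4.170495654093616 z 12.515964574243734 27.45
phi 300.2028866233759 r 65.50093516740007 tan 5.873502711771245 rad 3.758728585131932 z 12.046866771511572 27.95
```

```bash
python3 -m crank '[{"x":-2,"y":-1.1,"z":0,"rx":0,"ry":0,"rz":0},{"x":-4,"y":-2.2,"z":0,"rx":0,"ry":0,"rz":0},{"x":-6,"y":-3.2,"z":0,"rx":0,"ry":0,"rz":0},{"x":-8,"y":-4.2,"z":0,"rx":0,"ry":0,"rz":0},{"x":-8.8,"y":-4.6,"z":0,"rx":0,"ry":0,"rz":0}]' >/dev/null; python3 f.py
python3 -m crank '[{"x":-1,"y":-0.4,"z":0,"rx":0,"ry":0,"rz":0},{"x":-2.3,"y":-0.9,"z":0,"rx":0,"ry":0,"rz":0},{"x":-3.5,"y":-1.4,"z":0,"rx":0,"ry":0,"rz":0},{"x":-4.6,"y":-1.8,"z":0,"rx":0,"ry":0,"rz":0},{"x":-4.6,"y":-1.8,"z":0,"rx":0,"ry":0,"rz":0}]' >/dev/null; python3 f.py
```

```text
phi 292.4899415555791 r 65.43981464604325 tan 3.0900587279882066 rad 4.2332231286252675 z 10.1336477552812 28.45
phi 288.67739494908847 r 65.40015729969012 tan 2.828613246424517 rad 4.899403145097516 z 9.331040262349944 28.95
```

```bash
python3 -m crank '[{"x":0,"y":0,"z":0,"rx":0,"ry":0,"rz":0},{"x":0,"y":0,"z":0,"rx":0,"ry":0,"rz":0},{"x":0,"y":0,"z":0,"rx":0,"ry":0,"rz":0},{"x":0,"y":0,"z":0,"rx":0,"ry":0,"rz":0},{"x":0,"y":0,"z":0,"rx":0,"ry":0,"rz":0}]' 38 40
python3 -m crank '[{"x":0,"y":0,"z":-5,"rx":0,"ry":0,"rz":0},{"x":0,"y":0,"z":-15,"rx":0,"ry":0,"rz":0},{"x":0,"y":0,"z":-30,"rx":0,"ry":0,"rz":0},{"x":0,"y":0,"z":-50,"rx":0,"ry":0,"rz":0},{"x":0,"y":0,"z":-70,"rx":0,"ry":0,"rz":0}]' | egrep 'pos|force'
python3 -m crank '[{"x":-20,"y":0,"z":-15,"rx":0,"ry":0,"rz":0},{"x":-50,"y":10,"z":-30,"rx":0,"ry":0,"rz":0},{"x":-80,"y":35,"z":-45,"rx":0,"ry":0,"rz":0},{"x":-110,"y":70,"z":-50,"rx":0,"ry":0,"rz":0},{"x":-120,"y":100,"z":-50,"rx":0,"ry":0,"rz":0}]'
python3 - <<'E'
from h import *
a=snap("side","s9.png")[110:220,270:390]; b=snap("top","t9.png")[155:225,220:350]
A=cv2.resize(a,None,fx=3.6,fy=3.6,interpolation=cv2.INTER_CUBIC); B=cv2.resize(b,(360,194),interpolation=cv2.INTER_CUBIC)
C=np.zeros((396,432+360,3),np.uint8); C[:,:432]=A; C[:194,432:]=B; cv2.imwrite("pics/c9.png",C[:,:,::-1])
E
```

```text
t: 29.45
position: [614.6, 68.1, 122.9]
tool_rot: [[1.0, -0.0, -0.001], [-0.0, -1.0, 0.0], [-0.001, -0.0, -1.0]]
force: [-0.7, 0.8, -0.2]
opening: 0.446
grasp_force: 0.0
position: [615.0, 68.1, 194.8]
force: [-0.3, 0.2, -0.7]
grasp_force: 0.0
t: 30.45
position: [492.6, -32.4, 245.2]
tool_rot: [[1.0, 0.001, 0.001], [0.001, -1.0, -0.0], [0.001, 0.0, -1.0]]
force: [1.4, -0.1, -0.2]
opening: 0.445
grasp_force: 0.0
```

View pics/c9.png

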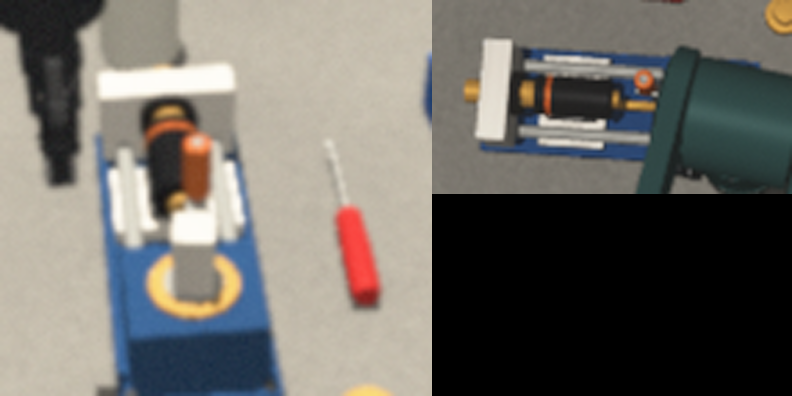

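The crank stands upright on the shoulder with the hub base at (195,290) and the handle at (196,165). The nose meets the seat at right-hand (525,97), and the gripper is clear. Handing in.

```bash
python3 -c "
from station import ctrl
print(ctrl.job_done())"
```

```text
the job is handed in; nothing more can be done
None
```

The crank is fully down on the shaft and was wound about 2.8 turns clockwise until the nose met the seat; I stopped at about 10 N on the handle, eased back, let go and handed the job in at about 30 s; no verdict was returned.

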